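# Fit the bearing cover and hold its snap ring spread at the axle groove

## Robot

A 7-joint arm with a two-finger parallel gripper is mounted at the origin on a cart in front of the work surface, level with it; the furniture and walls round the work are solid. World frame = base frame: x ahead of the robot, y to its left, z up, the work surface at z = 0. Lengths are in m, angles in rad, forces in N, time in s.
With the tool pointing down it reaches from about 0.425 to 0.925 m from the base axis. Payload 6.8 kg.
Tool frame: the origin (TCP) lies at the very end of the fingers, on their centre line; the grasp point (between the pads) lies bot.hold_point_z behind it (bot.hold_point_z is the distance from the TCP to the grasp point, in m); x points along the fingers, z is the direction in which the jaws open and shut, and the axes are right-handed (so a half turn about x gives the same grasp; the last joint's range is limited). The gripper opens to 85 mm and grips with 20 to 120 N. Pads are 22 mm wide; open, the fingers measure 114 mm over their backs; the gripper's body (76 mm by 85 mm) begins 54 mm behind the grasp point. The pads swing forward as they close: fully open they stand 13 mm farther back than shut.
Start: joints at [-1.357, 0.477, 0.022, 1.555, -0.011, 1.109, -0.083], TCP at [0.213, 0.64, 0.231] pointing down, gripper open.
Joint ranges: [-2.96, 2.96], [-0.34, 2.1], [-1.41, 1.46], [0.24, 2.44], [-1.37, 4.51], [0.17, 1.92], [-2.96, 2.96]. Speed limits (rad/s): [2.39, 2.39, 3.14, 3.14, 3.14, 3.14, 3.14].

## Interface

Orientations are given as a unit quaternion [w, x, y, z].
In Python, from station import bot gives the robot as it stands.
- The arm moves only by the tool drive_tool, never from a script. Its arguments are lists of equal length, an entry for each row: "slide": the shift along the world's x, y, z in mm, a list of three; "turn": the turn, a rotation vector about the world's x, y, z in rad, a list of three; "gripper": the opening, from 0 (shut) to 1 (fully open). A call has 1 to 10 rows; each row is the pose to reach, as a shift and turn from the pose measured when the call began; what a row does not reach only later rows make up. A row lasts 1/10 s, in which the tool goes at most 50 mm and 8.59 degrees, less where a joint would pass 70% of its speed; a pose out of reach is approached as far as the arm can. A call with a gripper value outside its range is refused whole. The fingers move at their own pace and stop on an object; "squeeze" is the grip in N (left out, the last holds). Time passes only in rows, so rows that repeat a pose let the fingers close. It gives the time, the measured TCP pose, the force and the opening at its end, in the units of the state.
- bot.get_obs(): the state, without advancing time (a new reading comes with each control period).
- bot.read_camera(name): name is "scene" or "side" or "wrist"; returns a dict with "color" (480x640x3 uint8, red, green, blue), "fovy" (degrees; the focal length in pixels is half the picture's height over the tangent of half this angle, whatever the lens; pixels are square), "cx", "cy" (the principal point, pixels), "R" (3x3) and "t" (3): a world point X has camera coordinates R X + t. Camera axes: x right, y down, z forward; pixel columns grow to the right and rows downward; lengths in m; the calibration is good to about 2 mm. A picture is of the moment at which its call begins. There is no depth.
- bot.hand_in(): hands the job in, once; it reports no verdict.
The state is a dict: "t": time; "q": joint angles; "joint_vel": joint speeds; "joint_torque": joint torques, N m; "eef_pos": TCP position; "tool_rot": TCP orientation; "contact_force": force on the tool from outside, world axes, zero at the start; "torque": the same for the moment, N m; "gripper_width": opening from 0.0 (shut) to 1.0 (fully open).
Only numpy, scipy, OpenCV 4.12 (cv2) and the standard library are available. Lean on these libraries where they do the work, as an engineer would, in place of code of your own. Each camera call takes 0.05 s, during which the arm holds its last target.

## Task

Put the loose aluminium cover on the bearing housing, collar up, with the axle stub through its hole, so that it sits seated and level on the rim, and let go of it. Then take the snap-ring pliers, which carry a snap ring on their tips, squeeze the handles so that the ring is spread, bring the spread ring over the end of the axle, slide it down until it is level with the groove just above the cover, and finish there: keep holding the pliers in the gripper with the ring spread round the groove, level and clear of the cover and the axle, and do not let it go. Leave the other things on the desk alone.

Things in the scene. Friction and masses are not known exactly. Their poses are not given: they have to be found in the camera images.
- housing: Grey round bearing housing fixed to the desk: foot 120 mm across, 7 mm high; wall 100 mm outside, 90 mm inside diameter, its open rim 45 mm above the desk. A steel axle stub of 30 mm diameter stands in its centre, top 95 mm above the desk (last 5 mm chamfered to 23 mm). Origin: centre of the underside, z up along the axle.
- groove (a point): Middle of the dark groove of the axle, on the axle's axis, 74 mm above the desk. The groove is 8 mm high (70 to 78 mm above the desk) and 24 mm in diameter.
- cover: Loose round aluminium cover, 0.2 kg, lying collar up. Heights above its origin: spigot ring 82 mm across, 0 to 4 mm (fits inside the rim); flange 100 mm across, 4 to 10; collar 48 mm outside diameter, 10 to 26, to grip it by. A 35 mm hole goes through. Origin: centre of the underside, z up. Seated, flange on rim, the origin is 41 mm and the collar's top 67 mm above the desk.
- stand: Black stand fixed to the desk: base plate 110 x 76 mm, 10 mm high, from 70 mm in front (-x) to 40 mm behind (+x) of its origin; back board at +x, 32 mm wide, 76 mm high, with two cheeks (70 mm high) between which the tab at the pliers' back sits loosely. Origin: on the desk under the pliers. Lift the pliers straight up, by 25 mm or more, to clear the cheeks.
- pliers: Loose snap-ring pliers, 0.2 kg, upright in the stand. Above the origin: jaws, steel joint block (50 to 66 mm) with a tab to +x, two orange handles side by side along y. A dark level snap ring, 3.5 mm thick, is fixed on the jaw tips and lies to the -x side. Origin: on the long axis (z up) at the ring's underside, 10 mm above the desk at the start; the handles close and the jaws spread along y.
- ring_center (a point): Middle of the spread ring's opening at half its thickness: (-32, 0, 1.75) mm in the pliers' frame, same axes. Fully spread, the ring is round this point, 35 mm inside and 45 mm outside diameter, so clears the axle by 2.5 mm all round; relaxed it is about 25 mm wide inside and does not pass over the axle. Ears and jaws are to +x of it.
- handles (a point): Midway between the orange handles, 106 mm above the pliers' origin: take them here from above, a finger outside each. The handles are 16 mm wide along x, reach from 76 to 128 mm above the origin and lean apart when relaxed: 53 mm over the outside here, 62 mm at the top; squeezed to the stop they are parallel, 34 mm over the outside.
- grip_l (a joint): Angle of the pliers' handle at +y (the other one moves alike): 0 relaxed, 0.20 rad at the stop, fully squeezed, ring fully spread. Spring loaded: the handles begin to move at about 4 N on each handle and reach the stop at about 8 N; 20 N holds them well.
- tin_pins: Bystander: printed tin with steel pins, 94 mm across, 33 mm high; origin centre of underside.
- tin_brass: Bystander: shallow grey tin with brass reeds, 89 mm across, 17 mm high; origin centre of underside.
- tool_cup: Bystander: clear cup with screwdrivers and a marker, 65 x 78 mm, 159 mm high; origin centre of underside.
- tweezers: Bystander: white tweezers lying flat, 123 mm long; origin centre of underside.
- brush: Bystander: red-brown brush lying flat, 154 mm long; origin centre of underside.
- dropper: Bystander: small clear dropper bottle, 25 mm across, 84 mm high; origin centre of underside.

How it is judged:
By the outcome, as a careful person would: the job done as asked, in the order asked, and still so for the second after the job is handed in, while the arm keeps its last pose, push and grip.
It also fails if it takes over 58 s, if anything falls off the work surface, if the arm or the gripper's body presses on something with over 40 N, if the wrist force passes 120 N, or if a joint passes its speed limit or range.

## Working session

There is one attempt and no reset: what is moved stays moved. The work goes in short steps, Python scripts to look and compute and a tool call to move; the robot and the scene stay as the last step left them, time stands still between calls to the robot, and variables do not carry over. Pictures are saved under pics/ and viewed, and the job is handed in when it is done.

Besides the shell and the picture viewer there is one more tool, called after ">>>" as name(argument=value, ...) on one line, values as JSON. drive_tool: Moves the arm, as the interface text tells. Its arguments: {"type":"object","properties":{"slide":{"type":"array"},"turn":{"type":"array"},"gripper":{"type":"array"},"squeeze":{"type":"number"}},"required":["slide","turn","gripper"]}

```bash
ls; mkdir -p pics
python3 - <<'E'
from station import bot
import cv2,numpy as np
o=bot.get_obs(); print({k:np.round(v,3) for k,v in o.items()}, bot.hold_point_z)
for n in ["scene","side","wrist"]:
    c=bot.read_camera(n); cv2.imwrite(f"pics/{n}0.png",c["color"][:,:,::-1]); print(n,c["fovy"],c["cx"],c["cy"],np.round(c["R"],4).tolist(),np.round(c["t"],4))
E
```

```text
pics
{'t': np.float64(0.0), 'q': array([-1.357,  0.478,  0.022,  1.557, -0.011,  1.109, -0.083]), 'joint_vel': array([-0.   , -0.001,  0.   ,  0.001, -0.001,  0.001,  0.   ]), 'joint_torque': array([-0.0000e+00, -5.9645e+01,  1.6070e+00, -2.8120e+01,  1.2000e-02,
        9.0000e-03, -0.0000e+00]), 'eef_pos': array([0.213, 0.64 , 0.23 ]), 'tool_rot': array([ 0.573, -0.414,  0.574,  0.413]), 'contact_force': array([ 0.632, -0.276, -0.195]), 'torque': array([ 0.004, -0.001,  0.028]), 'gripper_width': np.float64(0.997)} 0.0187
scene 50.25832398870257 323.56346217994377 236.79509304075168 [[0.6219, -0.7831, 0.003], [-0.3919, -0.3145, -0.8646], [0.678, 0.5365, -0.5025]] [-0.4807  0.2765  0.7833]
side 51.030375846198375 320.4239045729275 238.25193712058203 [[0.9945, -0.1043, 0.0038], [-0.0561, -0.5655, -0.8228], [0.088, 0.8181, -0.5683]] [-0.6156  0.0201  1.3793]
wrist 66.56067713035378 318.7192252673181 240.9081753608986 [[0.3163, 0.9487, -0.0024], [0.9165, -0.3049, 0.2588], [0.2448, -0.084, -0.9659]] [-0.6745 -0.0348  0.379 ]
```

View pics/scene0.png

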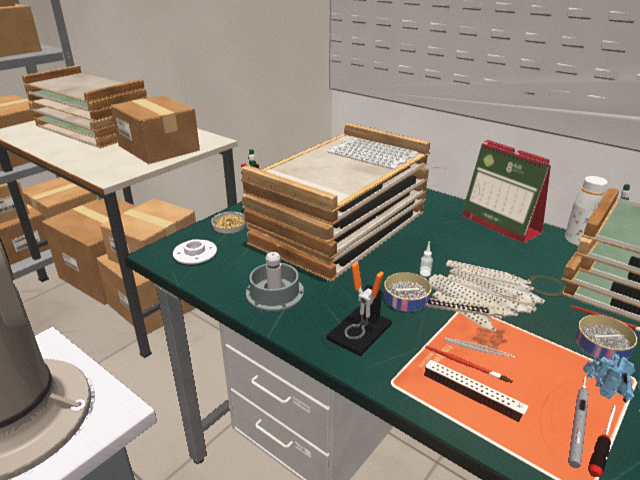

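View pics/side0.png

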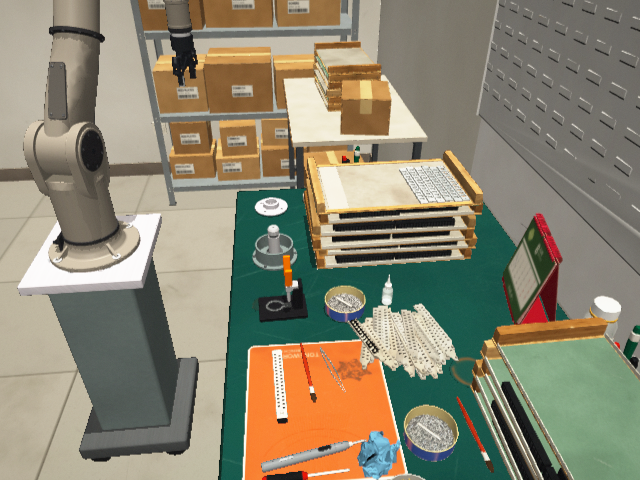

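View pics/wrist0.png

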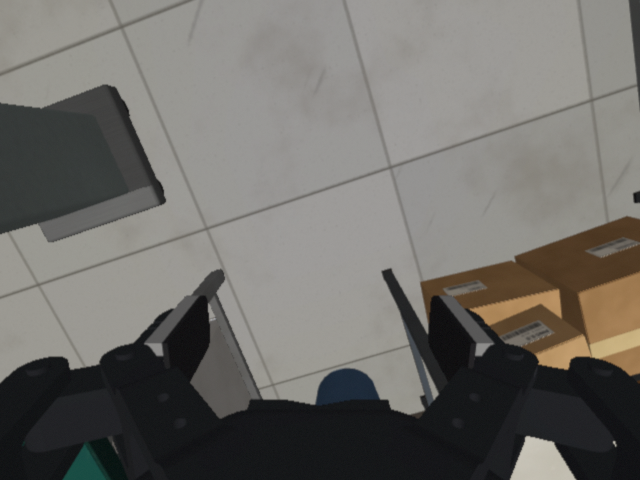

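The scene picture shows the cover near (195,248), the housing near (274,285) and the pliers and stand near (362,315). In the side picture they are near (271,206), (275,245) and (285,290). I'll enlarge these areas.

Run:
```python
import cv2
a=cv2.imread("pics/scene0.png")[220:360,160:420]
cv2.imwrite("pics/s0z.png",cv2.resize(a,None,fx=3,fy=3,interpolation=cv2.INTER_CUBIC))
a=cv2.imread("pics/side0.png")[190:330,230:410]
cv2.imwrite("pics/d0z.png",cv2.resize(a,None,fx=4,fy=4,interpolation=cv2.INTER_CUBIC))
```

```text
(no output)
```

View pics/s0z.png

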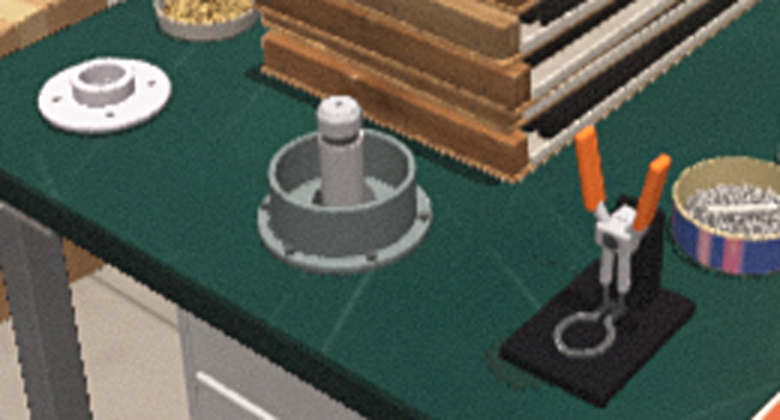

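View pics/d0z.png

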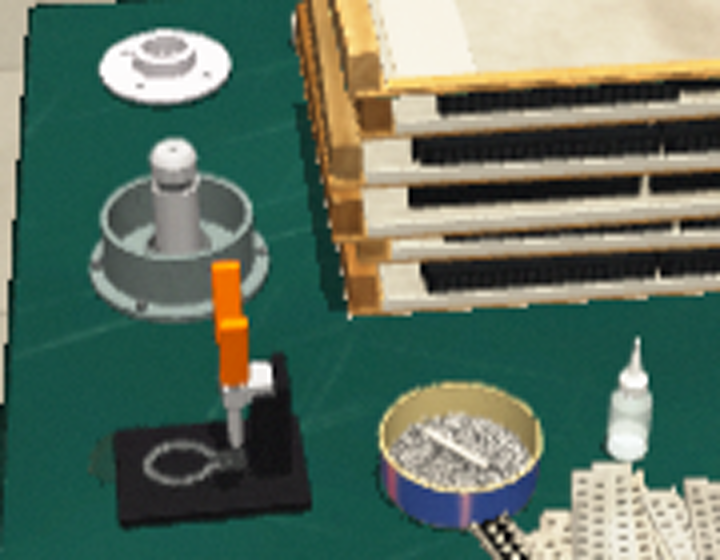

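```bash
cat > h.py <<'E'
import numpy as np,cv2
from scipy.optimize import least_squares
def K(c):
    f=240/np.tan(np.radians(c["fovy"])/2); return f
def proj(c,X):
    X=np.atleast_2d(X); p=X@np.array(c["R"]).T+np.array(c["t"]); f=K(c)
    return np.c_[c["cx"]+f*p[:,0]/p[:,2],c["cy"]+f*p[:,1]/p[:,2]]
def tri(obs):
    r=least_squares(lambda X:np.concatenate([proj(c,X)[0]-np.array(u) for c,u in obs]),[0.6,0.2,0.05])
    return r.x,r.fun
def atz(c,u,z):
    f=K(c);R=np.array(c["R"]);d=R.T@np.array([(u[0]-c["cx"])/f,(u[1]-c["cy"])/f,1]);o=-R.T@np.array(c["t"])
    return o+d*(z-o[2])/d[2]
E
python3 - <<'E'
from station import bot
from h import *
S=bot.read_camera("scene");D=bot.read_camera("side")
s=lambda u,v:(160+u/3-.33,220+v/3-.33); d=lambda u,v:(230+u/4-.375,190+v/4-.375)
for n,a,b,z in [("axletop",s(339,101),d(174,146),.095),("collar",s(103,72),d(164,42),.026),("ring",s(585,335),d(180,463),.01175),("rimc",s(342,170),d(177,218),.045),
 ("hL",s(587,130),d(226,263),None),("hR",s(660,158),d(232,322),None),
 ("base_l",s(502,355),d(115,430),.01),("base_br",s(695,308),d(312,505),.01),("base_f",s(602,400),d(120,520),.01)]:
    X,r=tri([(S,a),(D,b)]); print(n,np.round(X*1e3,1),np.round(r,1), z and (np.round(atz(S,a,z)*1e3,1),np.round(atz(D,b,z)*1e3,1)))
E
```

```text
axletop [486.6 -98.7  97.1] [ 0.   0.1  0.  -0.1] (array([489.2, -96. ,  95. ]), array([486.6, -95.9,  95. ]))
collar [482.3 149.7  28.8] [-0.  -0.1 -0.   0.2] (array([484.8, 153.1,  26. ]), array([482.4, 155.6,  26. ]))
ring [ 480.2 -305.3   12.6] [-0. -0. -0.  0.] (array([ 481. , -304.8,   11.8]), array([ 480.2, -304.4,   11.7]))
rimc [486.  -98.7  41.8] [ 0.1  0.3  0.1 -0.4] (array([ 483.4, -101.1,   45. ]), array([ 485.8, -105.2,   45. ]))
hL [ 512.4 -278.9  134.9] [ 0.  0.  0. -0.] None
hR [ 513.4 -330.2  135. ] [ 0.2  0.5  0.1 -0.6] None
base_l [ 441.7 -270.3    6.2] [-0.4 -1.  -0.3  1.4] (array([ 436.5, -275.1,   10. ]), array([ 442.8, -269.7,   10. ]))
base_br [ 553.9 -338.8    3.6] [-0.  -0.1 -0.   0.1] (array([ 546.9, -342.8,   10. ]), array([ 553.6, -345.1,   10. ]))
base_f [ 445.1 -342.8    6.8] [ 0.   0.   0.  -0.1] (array([ 442.3, -344.6,   10. ]), array([ 445.3, -346.4,   10. ]))
```

Run:
```python
from station import bot
from h import *
from scipy.spatial.transform import Rotation as Ro
o=bot.get_obs(); w,x,y,z=o["tool_rot"]; M=Ro.from_quat([x,y,z,w]).as_matrix(); print(np.round(M,3),o["eef_pos"])
for zz in ([0,1,0],[0,-1,0]):
    X=np.array([0,0,-1.]);Z=np.array(zz,float);T=np.c_[X,np.cross(Z,X),Z]
    print(np.round(Ro.from_matrix(T@M.T).as_rotvec(),3))
C=bot.read_camera("side")
for u,v in [(350,315),(300,15)]: print(atz(C,(230+u/4-.4,190+v/4-.4),0))
```

```text
[[-0.    -0.949  0.316]
 [-0.001  0.316  0.949]
 [-1.    -0.    -0.001]] [0.21340993 0.64009755 0.23083489]
[ 0.001 -0.     0.322]
[-0.00e+00 -1.00e-03 -2.82e+00]
[ 0.59345723 -0.16089187  0.        ]
[0.59206586 0.23294717 0.        ]
```

>>> drive_tool(slide=[[23, -41, 0], [46, -82, 0], [69, -123, 0], [92, -164, 0], [115, -205, 0], [138, -246, 0], [161, -287, 0], [184, -328, 0], [207, -369, 0], [230, -410, 0]], turn=[[0, 0, 0.05], [0, 0, 0.1], [0, 0, 0.15], [0, 0, 0.2], [0, 0, 0.25], [0, 0, 0.3], [0, 0, 0.322], [0, 0, 0.322], [0, 0, 0.322], [0, 0, 0.322]], gripper=[1, 1, 1, 1, 1, 1, 1, 1, 1, 1])

```text
t: 1.3
eef_pos: [0.4441, 0.2284, 0.2313]
tool_rot: [-0.5, 0.5, -0.5, -0.5]
contact_force: [1.1, 0.2, -0.1]
gripper_width: 1.0
```

>>> drive_tool(slide=[[20, -38, -20], [40, -75, -40], [40, -75, -60], [40, -75, -60]], turn=[[0, 0, 0], [0, 0, 0], [0, 0, 0], [0, 0, 0]], gripper=[1, 1, 1, 1])

```text
t: 1.7
eef_pos: [0.4829, 0.1515, 0.1692]
tool_rot: [0.499, -0.499, 0.502, 0.5]
contact_force: [0.2, -0.5, -0.6]
gripper_width: 0.999
```

Run:
```python
from station import bot
from h import *
c=bot.read_camera("wrist"); cv2.imwrite("pics/w1.png",c["color"][:,:,::-1])
print(bot.get_obs()["eef_pos"],bot.get_obs()["q"], proj(c,[[.484,.153,.026],[.484,.153,.01]]))
```

```text
[0.48330832 0.15309981 0.17056639] [-0.59886591  0.27656502  0.20002123  2.0231183  -0.07202604  0.8504664
  1.21191808] [[320.78346022 228.02148306]
 [320.73625905 223.83751143]]
```

View pics/w1.png

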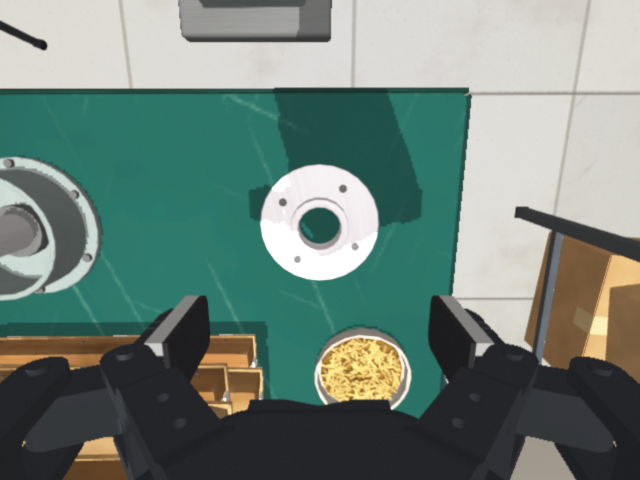

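The wrist picture shows the cover from above. Its flange spans columns 261–379 and rows 164–280, and its centre is near (320,222), as predicted. I'll fit it.

```bash
cat >> h.py <<'E'
def circ(x,y,z,r,n=72):
    a=np.linspace(0,2*np.pi,n,endpoint=False); return np.c_[x+r*np.cos(a),y+r*np.sin(a),np.full(n,z)]
def fitcirc(c,contour,z,r,x0):
    """xy of circle of radius r at height z whose image matches contour (Nx2), plus radius est"""
    P=np.array([atz(c,u,z)[:2] for u in contour])
    s=least_squares(lambda p:np.hypot(P[:,0]-p[0],P[:,1]-p[1])-p[2],[*x0,r],loss="soft_l1",f_scale=.001)
    return s.x,np.std(s.fun)
E
python3 - <<'E'
from station import bot
from h import *
c=bot.read_camera("wrist"); g=c["color"].astype(int)
m=((g.min(2)>140)).astype(np.uint8); m[:, :240]=0; m[:,400:]=0; m[:140]=0;m[300:]=0
m=cv2.morphologyEx(m,cv2.MORPH_CLOSE,np.ones((5,5)))
k,_=cv2.findContours(m,cv2.RETR_EXTERNAL,cv2.CHAIN_APPROX_NONE); k=max(k,key=cv2.contourArea)[:,0].astype(float)
print(len(k),k.min(0),k.max(0)); print(fitcirc(c,k,.010,.05,(.484,.153)))
# hole at collar top: dark
h=((g.max(2)<150)).astype(np.uint8)
n,l,s,ce=cv2.connectedComponentsWithStats(h); i=l[225,320]; print(s[i],ce[i])
k,_=cv2.findContours((l==i).astype(np.uint8),cv2.RETR_EXTERNAL,cv2.CHAIN_APPROX_NONE);k=k[0][:,0].astype(float);print(fitcirc(c,k,.026,.0175,(.484,.153)))
E
```

```text
329 [258. 163.] [375. 279.]
(array([0.48467836, 0.15146904, 0.04961442]), np.float64(0.00028264534894713767))
[ 296  207   42   36 1213] [317.07419621 224.68920033]
(array([0.48253562, 0.1518948 , 0.01566412]), np.float64(0.0008728340744010071))
```

>>> drive_tool(slide=[[1, -2, -30], [1, -2, -60], [1, -2, -90], [1, -2, -110], [1, -2, -110]], turn=[[0, 0, 0], [0, 0, 0], [0, 0, 0], [0, 0, 0], [0, 0, 0]], gripper=[1, 1, 1, 1, 1], squeeze=40)

```text
t: 2.3
eef_pos: [0.4835, 0.1533, 0.0604]
tool_rot: [0.498, -0.5, 0.5, 0.502]
contact_force: [-0.1, -0.7, -0.2]
gripper_width: 1.005
```

Run:
```python
from station import bot
from h import *
c=bot.read_camera("wrist"); cv2.imwrite("pics/w2.png",c["color"][:,:,::-1])
g=c["color"].astype(int)
o=bot.get_obs();print(o["eef_pos"],o["tool_rot"],o["contact_force"])
```

```text
[0.48454336 0.15338984 0.06176337] [ 0.49902384 -0.50056336  0.49932163  0.50108825] [-0.8662457  -0.03043325  0.60585699]
```

View pics/w2.png

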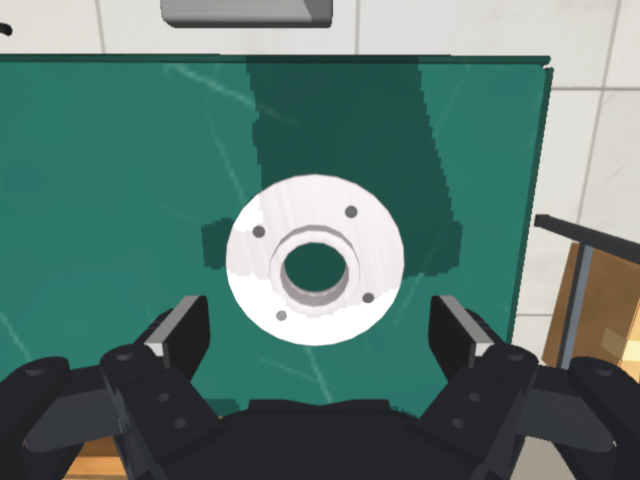

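The cover's collar is centred at about (315,265), roughly 2 mm toward −y of the finger centreline, which agrees with the fit. I'll go down and grip.

>>> drive_tool(slide=[[0, -2, -16], [0, -2, -32], [0, -2, -44], [0, -2, -47], [0, -2, -47], [0, -2, -47], [0, -2, -47], [0, -2, -47], [0, -2, -47], [0, -2, -47]], turn=[[0, 0, 0], [0, 0, 0], [0, 0, 0], [0, 0, 0], [0, 0, 0], [0, 0, 0], [0, 0, 0], [0, 0, 0], [0, 0, 0], [0, 0, 0]], gripper=[1, 1, 1, 1, 0.8, 0.6, 0.4, 0.4, 0.4, 0.4], squeeze=40)

```text
t: 3.35
eef_pos: [0.4851, 0.1516, 0.016]
tool_rot: [0.499, -0.501, 0.499, 0.501]
contact_force: [-1.1, -1.6, 8.6]
gripper_width: 0.542
```

Run:
```python
from station import bot
from h import *
c=bot.read_camera("wrist"); cv2.imwrite("pics/w3.png",c["color"][:,:,::-1])
o=bot.get_obs();print(o["eef_pos"],o["tool_rot"],o["contact_force"],o["gripper_width"])
```

```text
[0.48510801 0.15155428 0.015991  ] [ 0.49939967 -0.50076196  0.49882291  0.50101211] [-2.17942323  0.41282872  8.87877989] 0.536739873699045
```

View pics/w3.png

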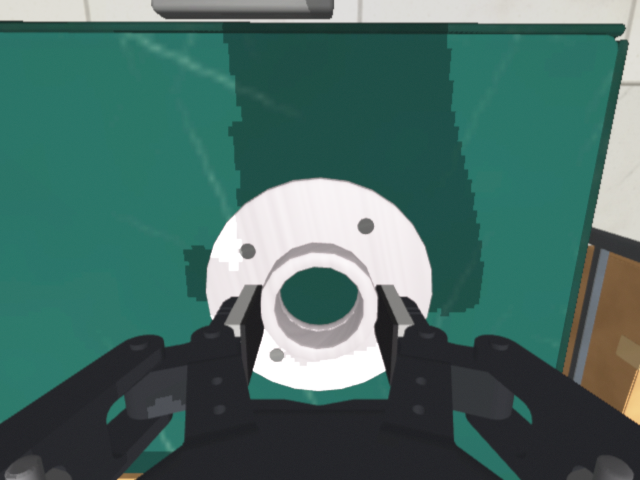

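The pads are closed on the collar at columns 260 and 380, and the opening matches its 48 mm width. I'll lift.

>>> drive_tool(slide=[[0, 0, 3], [0, 0, 8], [0, 0, 20], [0, 0, 50], [0, 0, 85], [0, 0, 120], [0, 0, 130], [0, 0, 130]], turn=[[0, 0, 0], [0, 0, 0], [0, 0, 0], [0, 0, 0], [0, 0, 0], [0, 0, 0], [0, 0, 0], [0, 0, 0]], gripper=[0.4, 0.4, 0.4, 0.4, 0.4, 0.4, 0.4, 0.4], squeeze=60)

```text
t: 4.2
eef_pos: [0.486, 0.152, 0.1478]
tool_rot: [-0.501, 0.501, -0.498, -0.501]
contact_force: [-0.2, 0.1, -2.8]
gripper_width: 0.526
```

Run:
```python
from station import bot
from h import *
o=bot.get_obs();print(o["eef_pos"],o["tool_rot"],o["contact_force"],o["gripper_width"])
for n in ("wrist","scene"):
    c=bot.read_camera(n); a=c["color"][:,:,::-1]
    if n=="scene": a=cv2.resize(a[140:320,120:360],None,fx=3,fy=3)
    cv2.imwrite(f"pics/{n}4.png",a)
```

```text
[0.48602949 0.15199855 0.14777614] [-0.50070749  0.50111463 -0.4975292  -0.50064042] [-0.20522651  0.07283829 -2.77482817] 0.5260419989018843
```

View pics/wrist4.png

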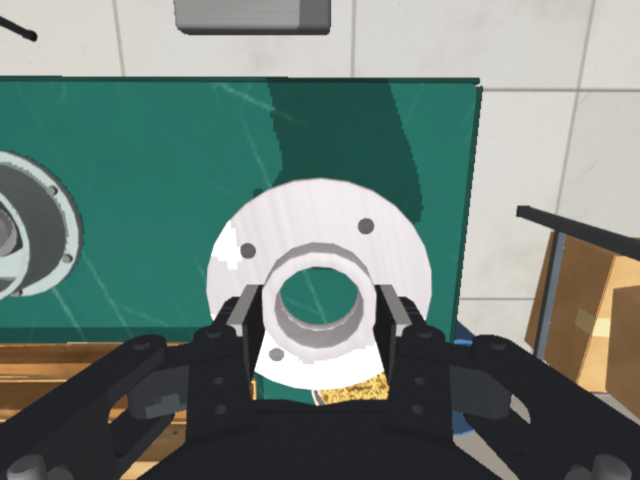

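View pics/scene4.png

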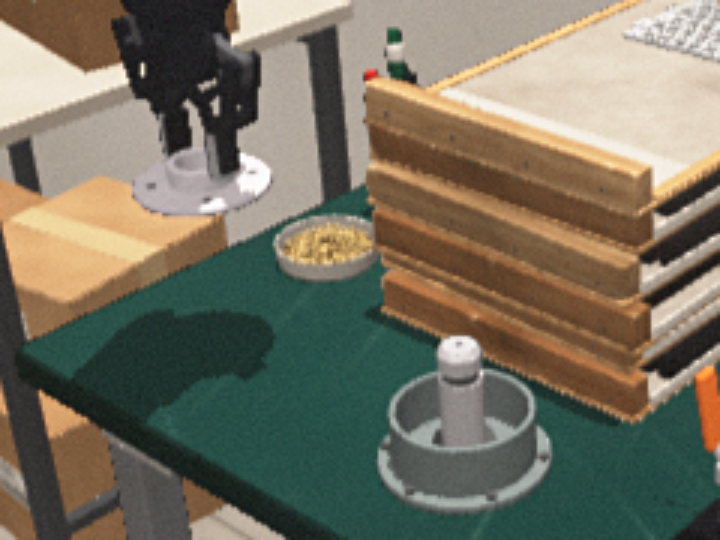

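The cover is held level and clear of the desk. I'll move part of the way to the housing and measure it with the wrist camera.

>>> drive_tool(slide=[[0, -30, 5], [0, -65, 10], [0, -95, 10], [0, -120, 10], [0, -130, 10], [0, -130, 10], [0, -130, 10]], turn=[[0, 0, 0], [0, 0, 0], [0, 0, 0], [0, 0, 0], [0, 0, 0], [0, 0, 0], [0, 0, 0]], gripper=[0.4, 0.4, 0.4, 0.4, 0.4, 0.4, 0.4])

```text
t: 5.0
eef_pos: [0.4839, 0.0225, 0.1544]
tool_rot: [0.498, -0.5, 0.499, 0.502]
contact_force: [0.6, -0.2, -1.9]
gripper_width: 0.528
```

Run:
```python
from station import bot
from h import *
o=bot.get_obs();print(o["eef_pos"],o["tool_rot"],o["contact_force"],o["gripper_width"])
c=bot.read_camera("wrist"); a=c["color"][:,:,::-1].copy()
for p in proj(c,np.r_[circ(.487,-.098,.095,.0115),circ(.487,-.098,.045,.05),circ(.487,-.098,.007,.06)]): cv2.circle(a,tuple(int(v) for v in np.round(p)),0,(0,0,255),-1)
cv2.imwrite("pics/w5.png",a); np.save("w5.npy",c["color"])
```

```text
[0.48389422 0.02250434 0.15439726] [ 0.49834536 -0.50044249  0.49927853  0.50192646] [ 0.63004029 -0.20418494 -1.93778723] 0.5282818900361214
```

View pics/w5.png

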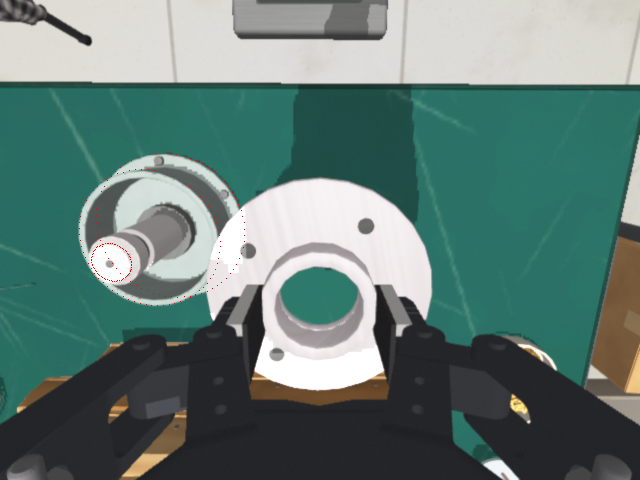

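Run:
```python
import cv2
a=cv2.imread("pics/w5.png")[145:315,65:265]
cv2.imwrite("pics/w5z.png",cv2.resize(a,None,fx=3.5,fy=3.5,interpolation=cv2.INTER_NEAREST))
```

```text
(no output)
```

View pics/w5z.png

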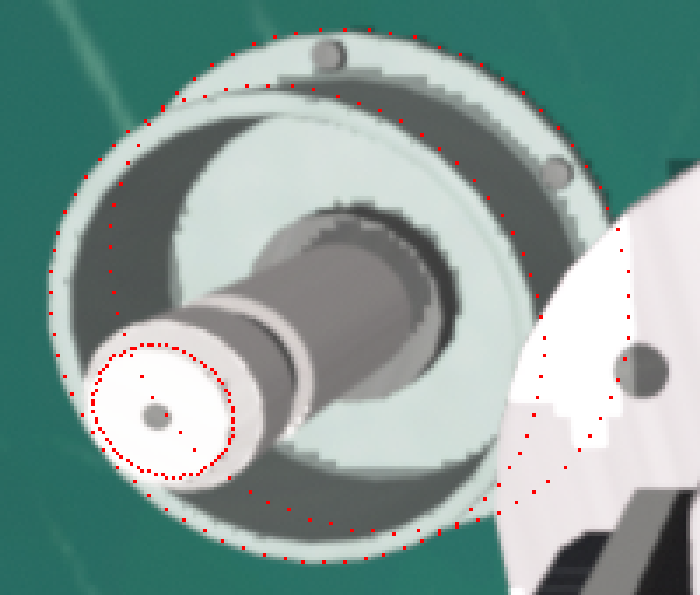

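Run:
```python
from station import bot
from h import *
o=bot.get_obs();p=o["eef_pos"];print(p)
c=bot.read_camera("wrist"); a=c["color"][:,:,::-1].copy()
a=cv2.resize(a,None,fx=1,fy=1)
for dz,r in ((-.006,.05),(.010,.024),(.010,.0175)):
  for q in proj(c,circ(p[0]-.0005,p[1],p[2]+dz,r,120)): cv2.circle(a,tuple(int(v) for v in np.round(q)),0,(0,0,255),-1)
cv2.imwrite("pics/w6z.png",cv2.resize(a[165:400,195:445],None,fx=2.5,fy=2.5,interpolation=cv2.INTER_NEAREST))
```

```text
[0.48403538 0.02290414 0.15458624]
```

View pics/w6z.png

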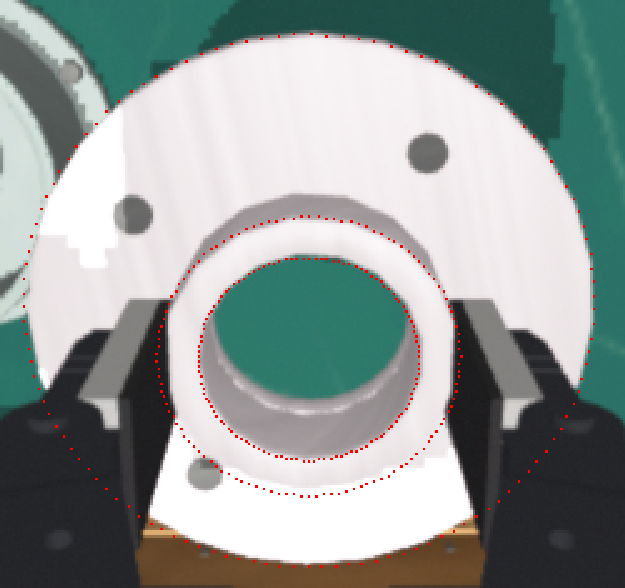

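>>> drive_tool(slide=[[1, -30, 2], [2, -65, 2], [3, -95, 2], [4, -115, 2], [4, -122, 2], [4, -122, 2], [4, -122, 2], [4, -122, 2]], turn=[[0, 0, 0], [0, 0, 0], [0, 0, 0], [0, 0, 0], [0, 0, 0], [0, 0, 0], [0, 0, 0], [0, 0, 0]], gripper=[0.4, 0.4, 0.4, 0.4, 0.4, 0.4, 0.4, 0.4])

```text
t: 5.9
eef_pos: [0.4883, -0.0972, 0.1567]
tool_rot: [0.498, -0.501, 0.498, 0.503]
contact_force: [0.7, -0.5, -1.5]
gripper_width: 0.523
```

Run:
```python
from station import bot
from h import *
o=bot.get_obs();p=o["eef_pos"];print(p,o["tool_rot"])
c=bot.read_camera("wrist"); a=c["color"][:,:,::-1].copy()
for q in proj(c,circ(.4877,-.0988,.095,.0115,120)): cv2.circle(a,tuple(int(v) for v in np.round(q)),0,(0,0,255),-1)
for q in proj(c,circ(p[0]-.0005,p[1],p[2]+.01,.0175,120)): cv2.circle(a,tuple(int(v) for v in np.round(q)),0,(0,255,0),-1)
cv2.imwrite("pics/w7.png",cv2.resize(a[165:400,195:445],None,fx=2.5,fy=2.5,interpolation=cv2.INTER_NEAREST))
```

```text
[ 0.4883404  -0.09718447  0.15666003] [ 0.49767604 -0.50137685  0.49792388  0.50300261]
```

View pics/w7.png

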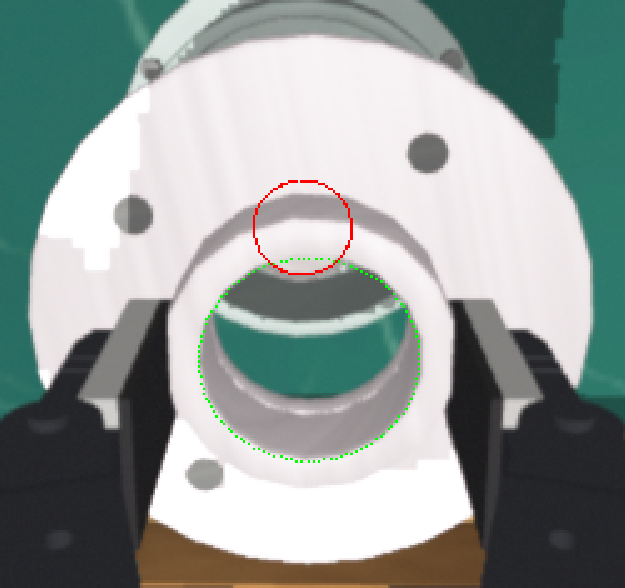

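>>> drive_tool(slide=[[0, -1.7, -10], [0, -1.7, -25], [0, -1.7, -38], [0, -1.7, -40], [0, -1.7, -40], [0, -1.7, -40]], turn=[[0, 0, 0], [0, 0, 0], [0, 0, 0], [0, 0, 0], [0, 0, 0], [0, 0, 0]], gripper=[0.4, 0.4, 0.4, 0.4, 0.4, 0.4])

```text
t: 6.55
eef_pos: [0.4886, -0.0992, 0.1169]
tool_rot: [0.498, -0.501, 0.498, 0.503]
contact_force: [-0.9, 0.4, -2.2]
gripper_width: 0.521
```

Run:
```python
from station import bot
from h import *
o=bot.get_obs();p=o["eef_pos"];print(p,o["tool_rot"])
c=bot.read_camera("wrist"); a=c["color"][:,:,::-1].copy()
for q in proj(c,circ(.4877,-.0988,.095,.0115,120)): cv2.circle(a,tuple(int(v) for v in np.round(q)),0,(0,0,255),-1)
for q in proj(c,circ(p[0]-.0005,p[1],p[2]+.01,.0175,120)): cv2.circle(a,tuple(int(v) for v in np.round(q)),0,(0,255,0),-1)
cv2.imwrite("pics/w8.png",cv2.resize(a[165:400,195:445],None,fx=2.5,fy=2.5,interpolation=cv2.INTER_NEAREST))
```

```text
[ 0.48858545 -0.09917153  0.11691526] [ 0.49779778 -0.50147808  0.49792606  0.50277902]
```

View pics/w8.png

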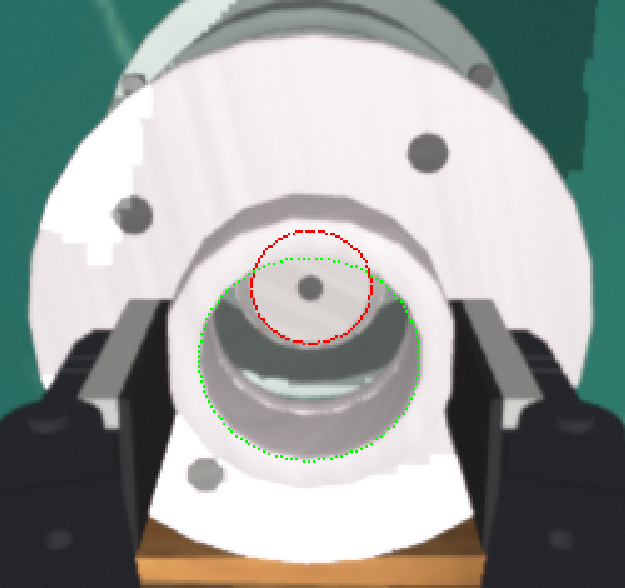

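>>> drive_tool(slide=[[0, 0.2, -8], [0, 0.2, -18], [0, 0.2, -30], [0, 0.2, -40], [0, 0.2, -48], [0, 0.2, -53], [0, 0.2, -54], [0, 0.2, -54]], turn=[[0, 0, 0], [0, 0, 0], [0, 0, 0], [0, 0, 0], [0, 0, 0], [0, 0, 0], [0, 0, 0], [0, 0, 0]], gripper=[0.4, 0.4, 0.4, 0.4, 0.4, 0.4, 0.4, 0.4])

```text
t: 7.4
eef_pos: [0.4888, -0.0991, 0.063]
tool_rot: [0.498, -0.502, 0.498, 0.503]
contact_force: [0.1, -0.1, -2.4]
gripper_width: 0.519
```

>>> drive_tool(slide=[[0, 0, -3], [0, 0, -5], [0, 0, -6], [0, 0, -7], [0, 0, -7]], turn=[[0, 0, 0], [0, 0, 0], [0, 0, 0], [0, 0, 0], [0, 0, 0]], gripper=[0.4, 0.4, 0.4, 0.4, 0.4])

```text
t: 7.9
eef_pos: [0.4889, -0.0991, 0.0572]
tool_rot: [0.498, -0.501, 0.498, 0.503]
contact_force: [-4.7, 0.7, 12.5]
gripper_width: 0.526
```

Run:
```python
from station import bot
from h import *
o=bot.get_obs();print(o["eef_pos"],o["tool_rot"],o["contact_force"],o["gripper_width"])
c=bot.read_camera("scene"); a=c["color"][:,:,::-1]
cv2.imwrite(f"pics/s9.png",cv2.resize(a[210:320,220:330],None,fx=5,fy=5,interpolation=cv2.INTER_CUBIC))
```

```text
[ 0.48890424 -0.09906497  0.05720768] [ 0.49819804 -0.50138684  0.49770232  0.50269508] [-4.72322483  0.74249556 12.46108261] 0.5258991435257155
```

View pics/s9.png

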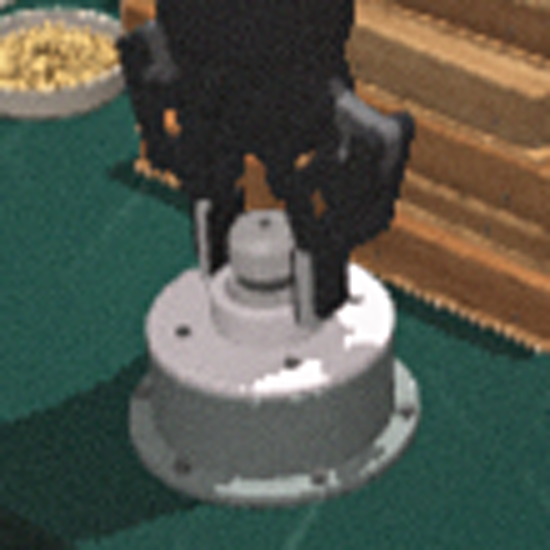

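The flange sits flush on the rim at a TCP height of 57.2 mm, against 57 expected, with 12 N of contact. I'll release and retreat.

>>> drive_tool(slide=[[0, 0, 0], [0, 0, 0], [0, 0, 0], [0, 0, 0], [0, 0, 5], [0, 0, 25], [0, 0, 60], [0, 0, 100], [0, -20, 140], [0, -20, 150]], turn=[[0, 0, 0], [0, 0, 0], [0, 0, 0], [0, 0, 0], [0, 0, 0], [0, 0, 0], [0, 0, 0], [0, 0, 0], [0, 0, 0], [0, 0, 0]], gripper=[0.7, 1, 1, 1, 1, 1, 1, 1, 1, 1])

```text
t: 8.95
eef_pos: [0.491, -0.122, 0.2119]
tool_rot: [-0.501, 0.503, -0.497, -0.5]
contact_force: [0.8, 0.0, 0.0]
gripper_width: 1.0
```

Run:
```python
from station import bot
from h import *
o=bot.get_obs();print(o["eef_pos"],o["tool_rot"],o["contact_force"],o["gripper_width"])
for n in ("wrist","scene"):
    c=bot.read_camera(n); a=c["color"][:,:,::-1].copy()
    for z,r in ((.045,.05),(.051,.05),(.067,.024),(.095,.0115)):
        for q in proj(c,circ(.4877,-.0988,z,r,120)): cv2.circle(a,tuple(int(v) for v in np.round(q)),0,(0,0,255),-1)
    if n=="scene": a=cv2.resize(a[210:320,220:330],None,fx=5,fy=5,interpolation=cv2.INTER_NEAREST)
    cv2.imwrite(f"pics/{n}10.png",a)
```

```text
[ 0.49102271 -0.12200923  0.21187422] [-0.50057437  0.50287928 -0.49695428 -0.49957399] [0.77363306 0.02724125 0.02585234] 1.0001443721898666
```

View pics/wrist10.png

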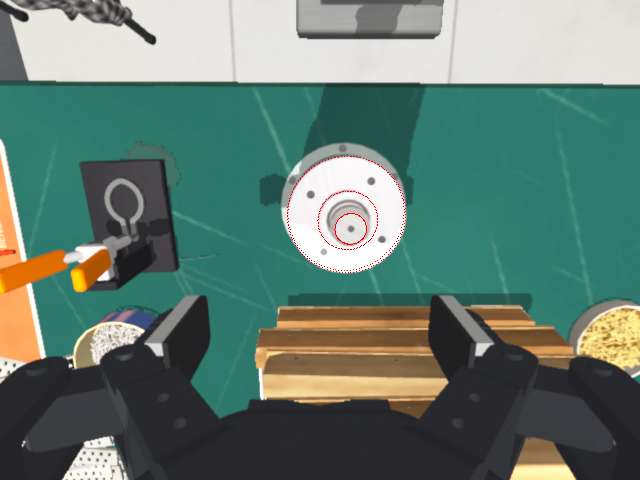

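View pics/scene10.png

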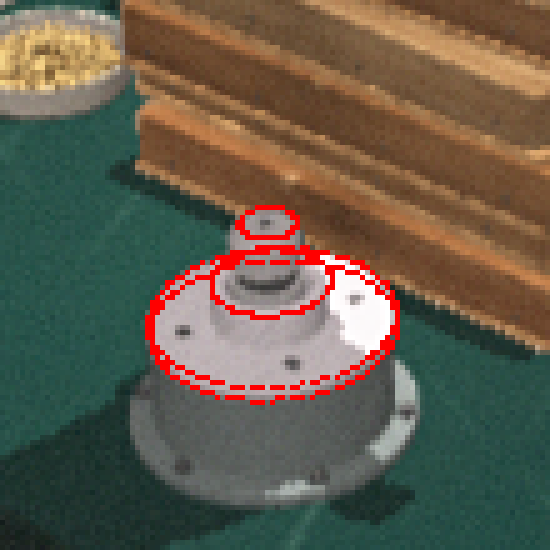

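The cover is seated: the projected rim, flange, collar and axle circles all match in both views. The pliers and stand are at about (125,215) in the wrist picture. I'll move above them.

>>> drive_tool(slide=[[2, -35, 10], [6, -75, 25], [12, -115, 25], [18, -150, 25], [22, -175, 25], [22, -182, 25], [22, -182, 25], [22, -182, 25]], turn=[[0, 0, 0], [0, 0, 0], [0, 0, 0], [0, 0, 0], [0, 0, 0], [0, 0, 0], [0, 0, 0], [0, 0, 0]], gripper=[1, 1, 1, 1, 1, 1, 1, 1])

```text
t: 9.85
eef_pos: [0.5117, -0.2995, 0.2328]
tool_rot: [0.499, -0.502, 0.497, 0.503]
contact_force: [-0.6, 0.7, -0.1]
gripper_width: 0.999
```

Run:
```python
from station import bot
from h import *
o=bot.get_obs();print(o["eef_pos"],o["tool_rot"],o["contact_force"],o["gripper_width"])
c=bot.read_camera("wrist"); a=c["color"][:,:,::-1].copy()
cv2.imwrite("pics/w11.png",a)
```

```text
[ 0.51174233 -0.29945357  0.23278208] [ 0.49908182 -0.50162624  0.49652252  0.50274629] [-0.62979882  0.69878935 -0.12161543] 0.9991091325541969
```

View pics/w11.png

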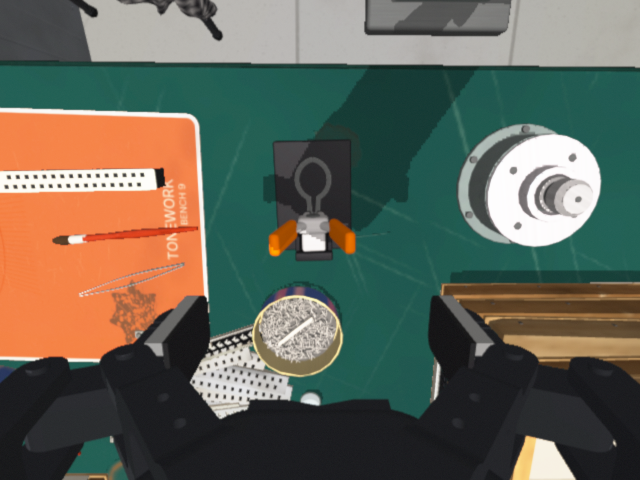

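Run:
```python
from station import bot
from h import *
c=bot.read_camera("wrist"); a=c["color"][:,:,::-1].copy()
import pickle; pickle.dump(c,open("c11.pkl","wb"))
b=cv2.resize(a[130:270,240:380],None,fx=5,fy=5,interpolation=cv2.INTER_CUBIC)
cv2.imwrite("pics/w11z.png",cv2.resize(b,(590,590)) if 0 else b[:590])
cv2.imwrite("pics/w11z.png",cv2.resize(a[130:270,240:380],None,fx=4,fy=4,interpolation=cv2.INTER_CUBIC))
```

```text
(no output)
```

View pics/w11z.png

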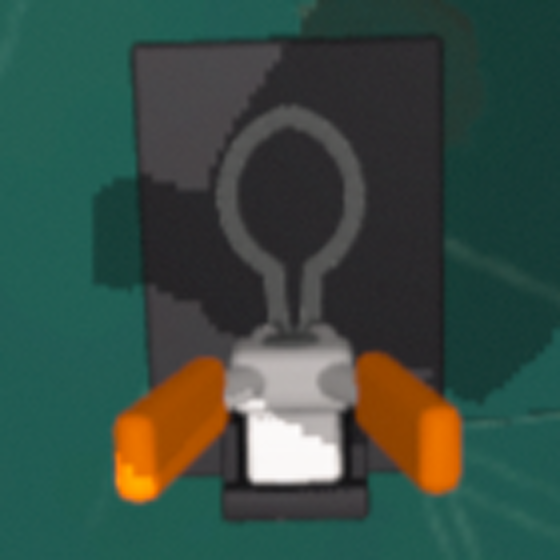

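Run:
```python
from h import *
import pickle; c=pickle.load(open("c11.pkl","rb"))
z=lambda u,v:(240+u/4-.375,130+v/4-.375)
P={}
for n,u,v,h in [("bl",132,43,.01),("br",440,38,.01),("hL",135,460,.138),("hR",440,450,.138),("ringtop",291,106,.0135),("ringmidL",217,195,.0135),("ringmidR",366,190,.0135),("gap",296,320,.0135),("tabL",245,484,.076),("tabR",343,482,.076)]:
    P[n]=atz(c,z(u,v),h); print(n,np.round(P[n]*1e3,1))
f=lambda a,b:np.degrees(np.arctan2((b-a)[0],(b-a)[1]))
print("yaw(-)",f(P["bl"],P["br"]),f(P["hL"],P["hR"]), (P["hL"]+P["hR"])/2)
```

```text
bl [ 446.1 -343.5   10. ]
br [ 444.2 -269.2   10. ]
hL [ 514.5 -329.4  138. ]
hR [ 512.3 -277.9  138. ]
ringtop [ 460.4 -305.    13.5]
ringmidL [ 481.9 -323.1   13.5]
ringmidR [ 480.3 -286.5   13.5]
gap [ 512.8 -303.5   13.5]
tabL [ 537.1 -313.6   76. ]
tabR [ 536.5 -292.7   76. ]
yaw(-) -1.432690521358649 -2.438918053240147 [ 0.51344236 -0.30363657  0.138     ]
```

```bash
cat >> h.py <<'E'
from scipy.spatial.transform import Rotation as Ro
def rv(o,yaw):
    w,x,y,z=o["tool_rot"]; M=Ro.from_quat([x,y,z,w])
    X=np.array([0,0,-1.]);Z=np.array([-np.sin(yaw),np.cos(yaw),0]);T=Ro.from_matrix(np.c_[X,np.cross(Z,X),Z])
    return (T*M.inv()).as_rotvec()
E
python3 - <<'E'
from station import bot
from h import *
o=bot.get_obs();print(o["eef_pos"],np.round(rv(o,.033),4))
E
```

```text
[ 0.51212822 -0.29941699  0.23347032] [-0.0033  0.0026  0.0235]
```

>>> drive_tool(slide=[[1.5, -4.6, 0], [1.5, -4.6, -25], [1.5, -4.6, -50], [1.5, -4.6, -70], [1.5, -4.6, -72], [1.5, -4.6, -72]], turn=[[-0.003, 0.003, 0.024], [-0.003, 0.003, 0.024], [-0.003, 0.003, 0.024], [-0.003, 0.003, 0.024], [-0.003, 0.003, 0.024], [-0.003, 0.003, 0.024]], gripper=[1, 1, 1, 1, 1, 1], squeeze=25)

```text
t: 10.55
eef_pos: [0.5138, -0.3036, 0.1616]
tool_rot: [0.491, -0.508, 0.491, 0.509]
contact_force: [0.0, 0.0, 1.2]
gripper_width: 0.998
```

Run:
```python
from station import bot
from h import *
o=bot.get_obs();print(o["eef_pos"],np.round(rv(o,.033),4),o["contact_force"])
c=bot.read_camera("wrist"); a=c["color"][:,:,::-1].copy()
cv2.imwrite("pics/w12.png",a)
```

```text
[ 0.51376664 -0.3036382   0.16158516] [-0.0005 -0.0009 -0.0017] [0.03670247 0.02112992 1.16596937]
```

View pics/w12.png

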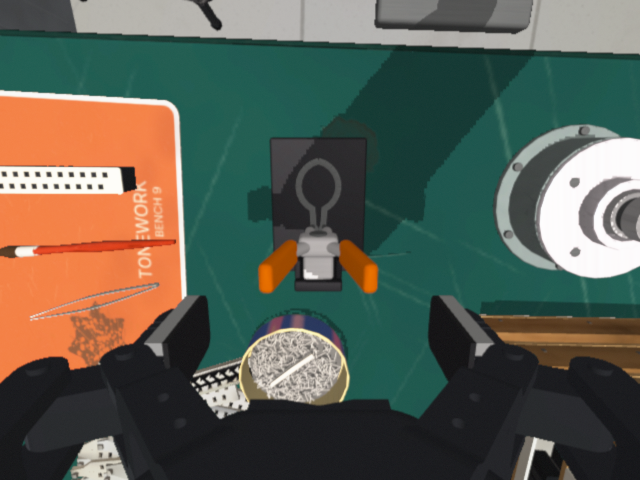

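The handle tops at columns 268 and 370 are centred between the fingers, and the stand is square with the tool. I'll go down and squeeze.

>>> drive_tool(slide=[[0, -0.2, -15], [0, -0.2, -35], [0, -0.2, -52], [0, -0.2, -62], [0, -0.2, -64], [0, -0.2, -64], [0, -0.2, -64]], turn=[[0, 0, 0], [0, 0, 0], [0, 0, 0], [0, 0, 0], [0, 0, 0], [0, 0, 0], [0, 0, 0]], gripper=[1, 1, 1, 1, 1, 1, 1])

```text
t: 11.3
eef_pos: [0.5148, -0.3047, 0.0992]
tool_rot: [-0.492, 0.509, -0.491, -0.508]
contact_force: [1.3, 0.1, 0.8]
gripper_width: 1.004
```

Run:
```python
from station import bot
from h import *
o=bot.get_obs();print(o["eef_pos"],np.round(rv(o,.033),4),o["contact_force"])
c=bot.read_camera("wrist"); a=c["color"][:,:,::-1].copy()
cv2.imwrite("pics/w13.png",a)
```

```text
[ 0.51481291 -0.30465058  0.09918081] [ 0.0008  0.0019 -0.0013] [1.29295322 0.09848553 0.7549032 ]
```

View pics/w13.png

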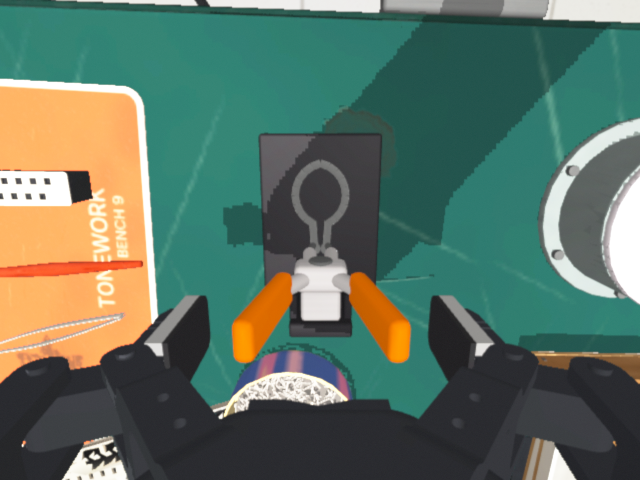

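>>> drive_tool(slide=[[-0.8, 0.5, -1], [-0.8, 0.5, -1], [-0.8, 0.5, -1], [-0.8, 0.5, -1], [-0.8, 0.5, -1], [-0.8, 0.5, -1], [-0.8, 0.5, -1], [-0.8, 0.5, -1], [-0.8, 0.5, -1], [-0.8, 0.5, -1]], turn=[[0, 0, 0], [0, 0, 0], [0, 0, 0], [0, 0, 0], [0, 0, 0], [0, 0, 0], [0, 0, 0], [0, 0, 0], [0, 0, 0], [0, 0, 0]], gripper=[0.8, 0.7, 0.6, 0.5, 0.4, 0.3, 0.25, 0.25, 0.25, 0.25], squeeze=25)

```text
t: 12.35
eef_pos: [0.5161, -0.3044, 0.1014]
tool_rot: [-0.493, 0.51, -0.49, -0.506]
contact_force: [-3.1, 4.0, 20.4]
gripper_width: 0.396
```

Run:
```python
from station import bot
from h import *
o=bot.get_obs();print(o["eef_pos"],np.round(rv(o,.033),4),o["contact_force"],o["gripper_width"])
c=bot.read_camera("wrist"); a=c["color"][:,:,::-1].copy()
cv2.imwrite("pics/w14.png",a)
```

```text
[ 0.51614689 -0.30438255  0.10138737] [ 0.0009  0.0068 -0.0009] [-3.07185697  3.98810616 20.38070191] 0.3957389883328125
```

View pics/w14.png

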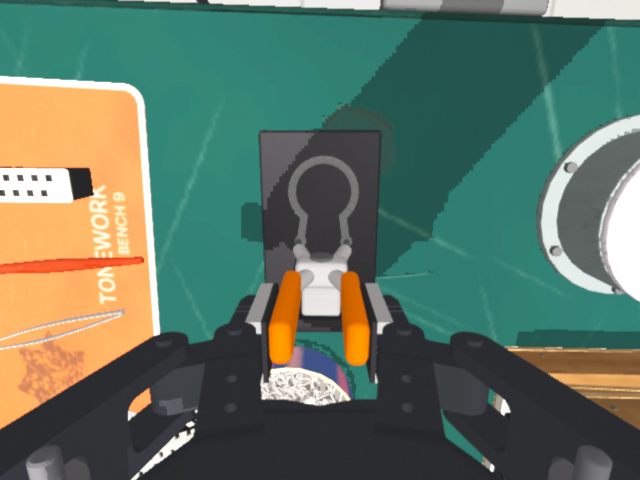

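The handles are at the stop (33.7 mm) and the ring is round and spread, with its centre near (323,190). I'll lift straight up, gently at first to relieve the 20 N.

>>> drive_tool(slide=[[-1, 0, 2], [-1, 0, 5], [-1, 0, 10], [-1, 0, 20], [-1, 0, 30], [-1, 0, 42], [-1, 0, 50], [-1, 0, 50], [-1, 0, 50]], turn=[[0, 0, 0], [0, 0, 0], [0, 0, 0], [0, 0, 0], [0, 0, 0], [0, 0, 0], [0, 0, 0], [0, 0, 0], [0, 0, 0]], gripper=[0.25, 0.25, 0.25, 0.25, 0.25, 0.25, 0.25, 0.25, 0.25], squeeze=35)

```text
t: 13.3
eef_pos: [0.5152, -0.3043, 0.1516]
tool_rot: [-0.493, 0.51, -0.49, -0.506]
contact_force: [-0.3, -0.1, -1.8]
gripper_width: 0.376
```

Run:
```python
from station import bot
from h import *
o=bot.get_obs();print(o["eef_pos"],np.round(rv(o,.033),4),o["contact_force"],o["gripper_width"])
for n in ("wrist","side","scene"):
    c=bot.read_camera(n); a=c["color"][:,:,::-1].copy()
    if n=="side": a=cv2.resize(a[180:330,230:380],None,fx=4,fy=4,interpolation=cv2.INTER_CUBIC)
    if n=="scene": a=cv2.resize(a[220:360,280:440],None,fx=4,fy=4,interpolation=cv2.INTER_CUBIC)
    cv2.imwrite(f"pics/{n}15.png",a)
```

```text
[ 0.51521005 -0.30427983  0.15157589] [ 0.0008  0.0072 -0.001 ] [-0.30785536 -0.07665143 -1.82669235] 0.3755279710581165
```

View pics/wrist15.png

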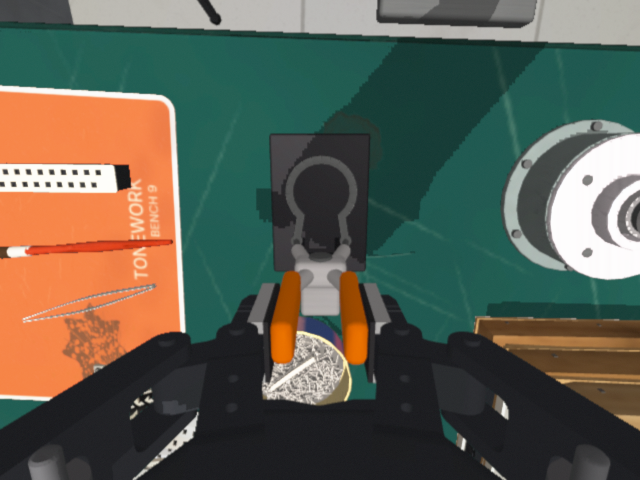

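View pics/side15.png

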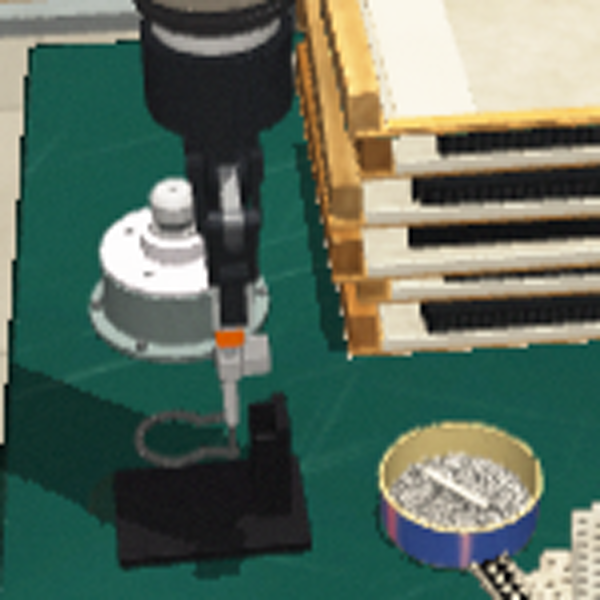

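View pics/scene15.png

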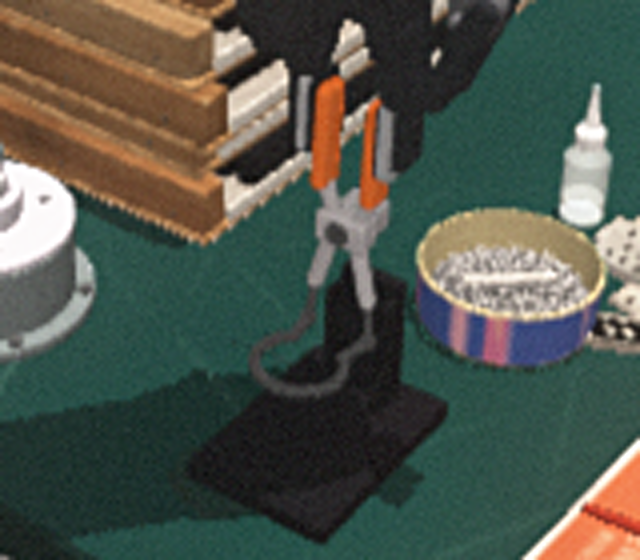

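The pliers are lifted clear with the ring spread, its centre near (322,190). I'll measure the ring in the tool frame.

Run:
```python
from station import bot
from h import *
o=bot.get_obs();p=o["eef_pos"];print(p)
c=bot.read_camera("wrist"); a=c["color"][:,:,::-1].copy()
import pickle; pickle.dump((c,p),open("c15.pkl","wb"))
zr=p[2]-.0914
for zz,r,col in ((zr+.0035,.0225,(0,0,255)),(zr+.0035,.0175,(0,255,0))):
  for q in proj(c,circ(p[0]-.0335,p[1]-.0005,zz,r,90)): cv2.circle(a,tuple(int(v) for v in np.round(q)),0,col,-1)
cv2.imwrite("pics/w16.png",cv2.resize(a[145:275,260:390],None,fx=4.5,fy=4.5,interpolation=cv2.INTER_NEAREST))
```

```text
[ 0.51481734 -0.30409384  0.15084489]
```

View pics/w16.png

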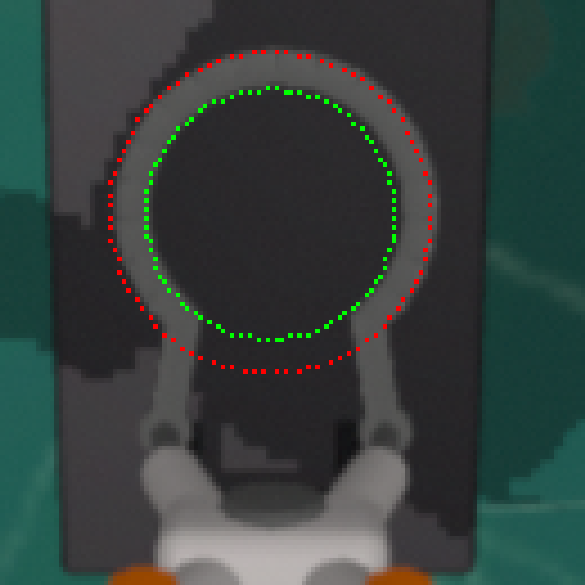

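Run:
```python
from station import bot
from h import *
c=bot.read_camera("side")
for z in (0,.05,.1,.15,.2,.25): 
    q=proj(c,[.593,-.161,z])[0]; print(z,np.round((q-[230,190])*4))
```

```text
0 [348. 314.]
0.05 [348. 251.]
0.1 [348. 186.]
0.15 [348. 118.]
0.2 [348.  46.]
0.25 [348. -29.]
```

>>> drive_tool(slide=[[0, 0, 15], [0, 0, 35], [0, 0, 55], [1, 20, 65], [2, 50, 68], [3, 85, 68], [4, 120, 68], [5, 150, 68], [6, 170, 68], [6, 175, 68]], turn=[[0, 0, 0], [0, 0, 0], [0, 0, 0], [0, 0, 0], [0, 0, 0], [0, 0, 0], [0, 0, 0], [0, 0, 0], [0, 0, 0], [0, 0, 0]], gripper=[0.25, 0.25, 0.25, 0.25, 0.25, 0.25, 0.25, 0.25, 0.25, 0.25])

```text
t: 14.55
eef_pos: [0.5214, -0.1264, 0.2197]
tool_rot: [-0.492, 0.511, -0.489, -0.508]
contact_force: [-0.9, -0.5, -2.4]
gripper_width: 0.378
```

>>> drive_tool(slide=[[0, 12, 0], [0, 24, 0], [0, 27, 0], [0, 27, 0], [0, 27, 0]], turn=[[0, 0, 0], [0, 0, 0], [0, 0, 0], [0, 0, 0], [0, 0, 0]], gripper=[0.25, 0.25, 0.25, 0.25, 0.25])

```text
t: 15.05
eef_pos: [0.5213, -0.1001, 0.2197]
tool_rot: [-0.492, 0.511, -0.489, -0.507]
contact_force: [0.4, 0.5, -2.7]
gripper_width: 0.373
```

```bash
cat > v.py <<'E'
import sys
from station import bot
from h import *
o=bot.get_obs();p=o["eef_pos"];print(p,np.round(rv(o,.033),4),o["contact_force"],o["gripper_width"])
c=bot.read_camera("wrist"); a=c["color"][:,:,::-1].copy()
cv2.imwrite(f"pics/wr{sys.argv[1]}.png",cv2.resize(a[130:290,240:400],None,fx=3.7,fy=3.7,interpolation=cv2.INTER_CUBIC))
a=cv2.resize(a[130:290,240:400],None,fx=3.7,fy=3.7,interpolation=cv2.INTER_NEAREST)
def dr(X,col):
    for q in proj(c,X): cv2.circle(a,tuple(int(v) for v in np.round((q-[240,130]+.5)*3.7)),0,col,-1)
zr=p[2]-.0914
dr(circ(p[0]-.0339,p[1]+.0002,zr+.0035,.0225,180),(0,0,255)); dr(circ(p[0]-.0339,p[1]+.0002,zr+.0035,.0175,180),(0,255,0))
dr(circ(.4877,-.0988,.095,.0115,180),(255,0,0))
cv2.imwrite(f"pics/w{sys.argv[1]}.png",a)
for n,(y0,y1,x0,x1) in (("scene",(190,310,220,340)),("side",(170,290,220,340))):
    c=bot.read_camera(n); cv2.imwrite(f"pics/{n}{sys.argv[1]}.png",cv2.resize(c["color"][y0:y1,x0:x1,::-1],None,fx=5,fy=5,interpolation=cv2.INTER_CUBIC))
E
python3 v.py 17
```

```text
[ 0.52133038 -0.1001474   0.21974892] [-0.0002  0.0067 -0.004 ] [ 0.38710281  0.5357978  -2.66119721] 0.3730837325179456
```

View pics/w17.png

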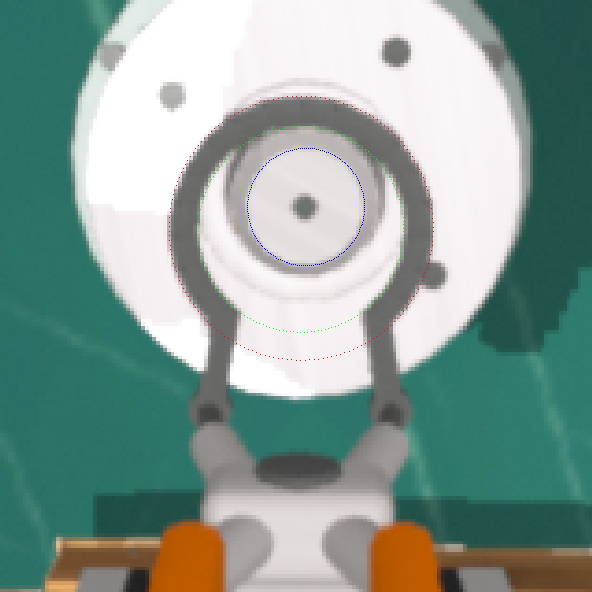

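View pics/scene17.png

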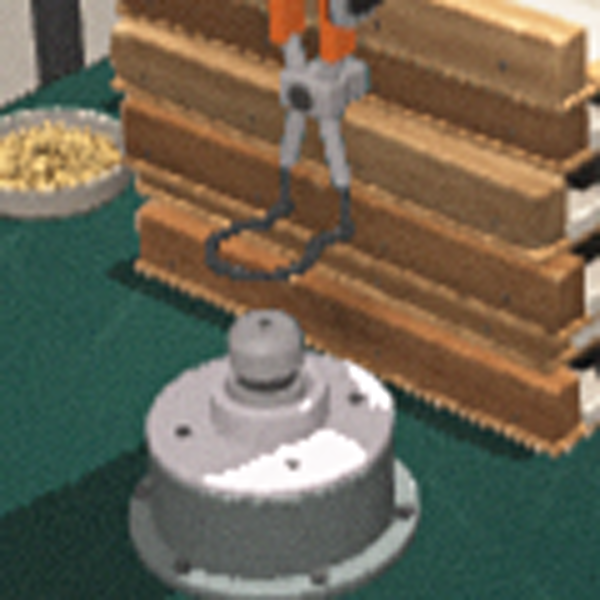

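View pics/side17.png

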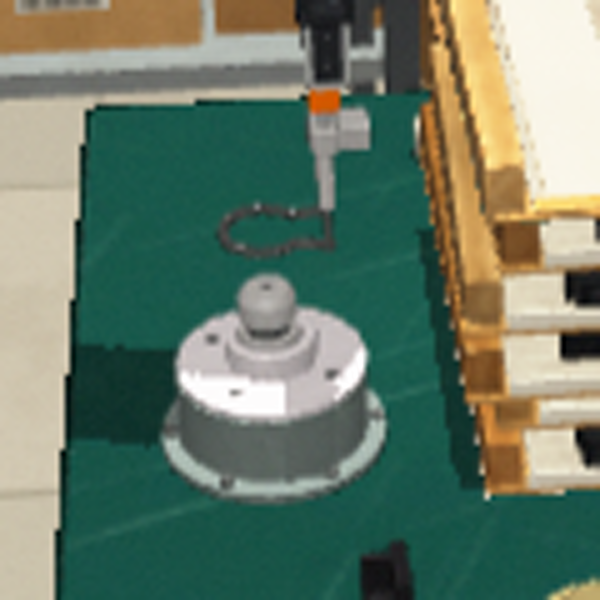

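```bash
cat > lev.py <<'E'
import sys
from station import bot
from h import *
p=bot.get_obs()["eef_pos"]; rc=np.array([p[0]-.0339,p[1]+.0002,p[2]-.0914+.00175]); print(np.round(rc*1e3,1))
out=[]
for n in ("scene","side"):
    c=bot.read_camera(n); q0=proj(c,rc)[0]
    for pit in (-4,0,4):
        x0,y0=int(q0[0])-25,int(q0[1])-20
        a=cv2.resize(c["color"][y0:y0+40,x0:x0+50,::-1],None,fx=5,fy=5,interpolation=cv2.INTER_CUBIC)
        Rp=Ro.from_euler("y",pit,degrees=True).as_matrix(); L=np.array([.032,0,0])
        X=(circ(0,0,0,.020,90)-L)@Rp.T+L+rc   # pitch about pliers axis
        for q in proj(c,X): cv2.circle(a,tuple(int(v) for v in np.round((q-[x0,y0]+.5)*5)),0,(0,0,255),-1)
        out.append(a)
cv2.imwrite(f"pics/lev{sys.argv[1]}.png",np.vstack([np.hstack(out[:3]),np.hstack(out[3:])]))
E
python3 lev.py 17
```

```text
[487.4 -99.9 130.1]
```

View pics/lev17.png

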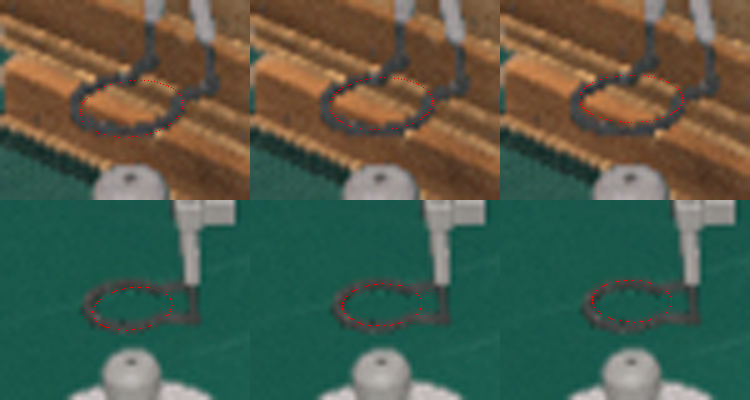

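The ring is level, since the 0° overlay fits best, and it is concentric with the axle to within about 1 mm. I'll apply that correction and lower to just above the axle.

>>> drive_tool(slide=[[0.3, 1.1, -5], [0.3, 1.1, -14], [0.3, 1.1, -22], [0.3, 1.1, -25], [0.3, 1.1, -25], [0.3, 1.1, -25]], turn=[[0, 0, 0], [0, 0, 0], [0, 0, 0], [0, 0, 0], [0, 0, 0], [0, 0, 0]], gripper=[0.25, 0.25, 0.25, 0.25, 0.25, 0.25])

```text
t: 15.9
eef_pos: [0.5217, -0.0989, 0.1947]
tool_rot: [-0.492, 0.511, -0.489, -0.508]
contact_force: [0.3, 0.4, -1.3]
gripper_width: 0.383
```

```bash
python3 v.py 18
```

```text
[ 0.52170979 -0.09885783  0.1946717 ] [-0.0003  0.0066 -0.004 ] [ 0.2667547   0.36202285 -1.27727938] 0.38277474660549676
```

View pics/w18.png

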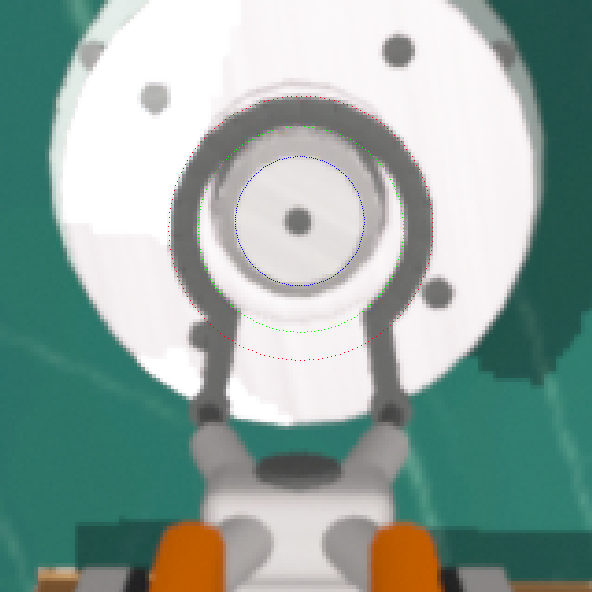

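>>> drive_tool(slide=[[0.2, -0.5, -4], [0.2, -0.5, -8], [0.2, -0.5, -13], [0.2, -0.5, -18], [0.2, -0.5, -20], [0.2, -0.5, -20]], turn=[[0, 0, 0], [0, 0, 0], [0, 0, 0], [0, 0, 0], [0, 0, 0], [0, 0, 0]], gripper=[0.25, 0.25, 0.25, 0.25, 0.25, 0.25])

```text
t: 16.65
eef_pos: [0.5218, -0.0993, 0.1745]
tool_rot: [-0.492, 0.511, -0.489, -0.508]
contact_force: [-0.6, 0.9, -2.4]
gripper_width: 0.377
```

```bash
python3 v.py 19
```

```text
[ 0.52181277 -0.09930698  0.17453825] [-0.0004  0.0064 -0.0041] [-0.55777301  0.90593777 -2.41227318] 0.3771778994025497
```

View pics/w19.png

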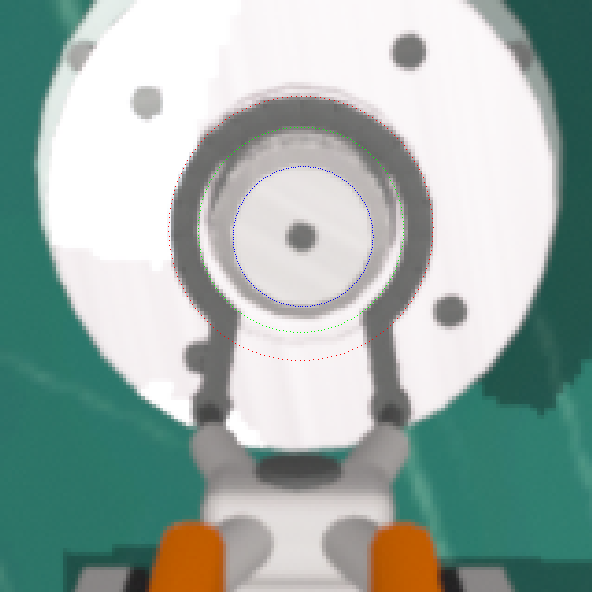

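The axle is centred in the ring, with margins of about 10 and 9 px left and right, and there is no contact force. The last 11 mm to the groove is next.

>>> drive_tool(slide=[[0, 0, -3], [0, 0, -6], [0, 0, -9], [0, 0, -11], [0, 0, -11], [0, 0, -11]], turn=[[0, 0, 0], [0, 0, 0], [0, 0, 0], [0, 0, 0], [0, 0, 0], [0, 0, 0]], gripper=[0.25, 0.25, 0.25, 0.25, 0.25, 0.25])

```text
t: 17.4
eef_pos: [0.5222, -0.0994, 0.1641]
tool_rot: [-0.493, 0.511, -0.489, -0.507]
contact_force: [-0.1, 0.4, -1.6]
gripper_width: 0.373
```

```bash
python3 v.py 20; python3 lev.py 20
```

```text
[ 0.52223279 -0.09938421  0.16409531] [-0.0004  0.0075 -0.004 ] [-0.05370976  0.41067213 -1.61980771] 0.37258376115003755
[488.5 -99.2  74.6]
```

View pics/w20.png

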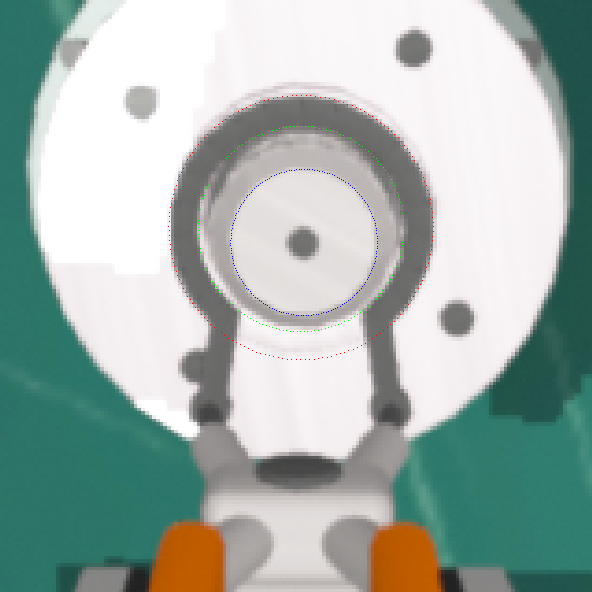

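View pics/scene20.png

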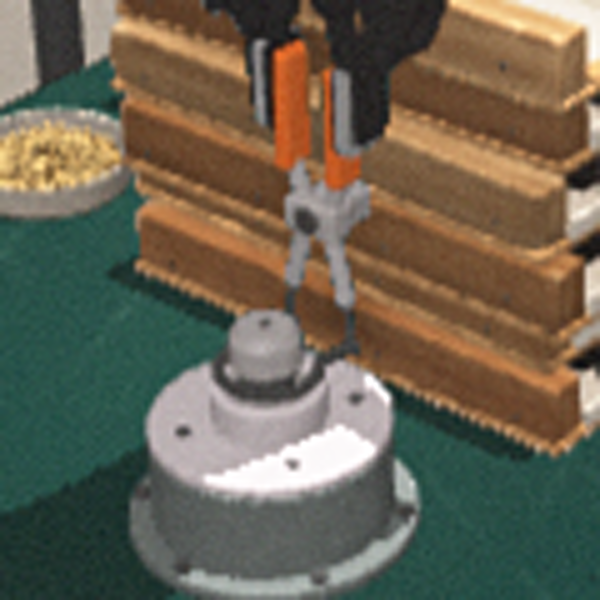

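View pics/side20.png

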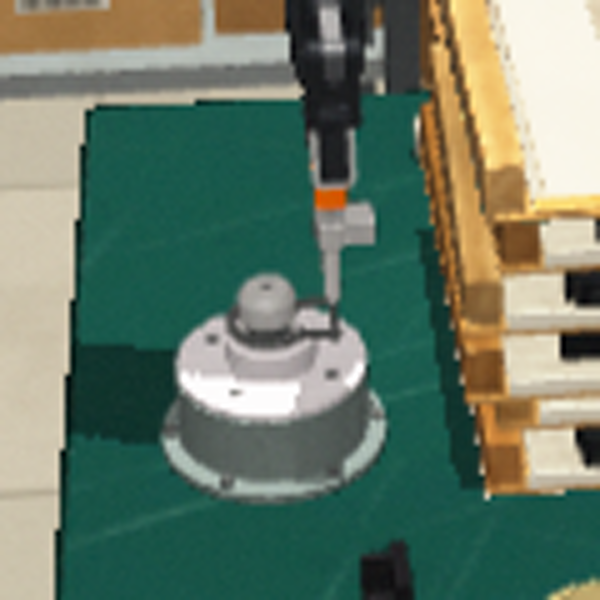

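View pics/lev20.png

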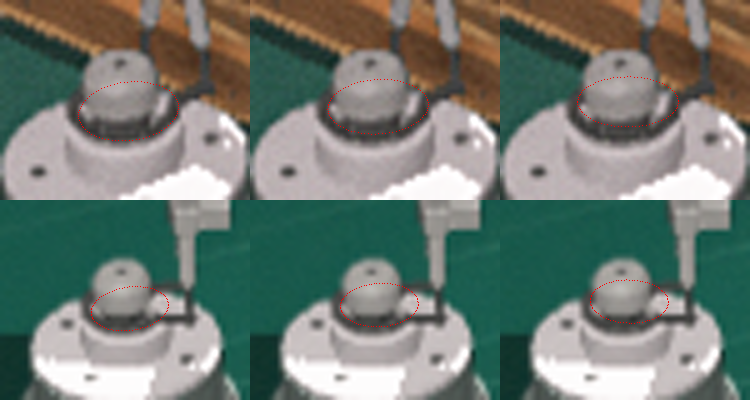

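The ring is level and round the groove, with no contact. As an independent height check, I'll overlay ring outlines at different heights, aligned on the axle's top dot.

```bash
cat > ht.py <<'E'
import sys
from station import bot
from h import *
o=bot.get_obs(); print(o["eef_pos"],o["contact_force"])
out=[]
for n,dot in (("scene",(220+264/5-.4,190+322/5-.4)),("side",(220+266.5/5-.4,170+287/5-.4))):
    c=bot.read_camera(n); off=np.array(dot)-proj(c,[.4877,-.0988,.095])[0]; print(n,off)
    q0=proj(c,[.4877,-.0988,.08])[0]+off
    for z in (.070,.07225,.0745):
        x0,y0=int(q0[0])-22,int(q0[1])-18
        a=cv2.resize(c["color"][y0:y0+40,x0:x0+44,::-1],None,fx=6,fy=6,interpolation=cv2.INTER_CUBIC)
        for X,col in ((circ(.4877,-.0988,z,.0225,150),(0,0,255)),(circ(.4877,-.0988,z+.0035,.0225,150),(0,255,255)),(circ(.4877,-.0988,.067,.024,150),(255,0,0))):
            for q in proj(c,X)+off: cv2.circle(a,tuple(int(v) for v in np.round((q-[x0,y0]+.5)*6)),0,col,-1)
        out.append(a)
cv2.imwrite(f"pics/ht{sys.argv[1]}.png",np.vstack([np.hstack(out[:3]),np.hstack(out[3:])]))
E
python3 ht.py 20
```

```text
[ 0.52233516 -0.09939456  0.16428694] [ 0.33788781  0.02856174 -2.11227117]
scene [-0.76849181 -0.11612216]
side [-0.69993666  0.28402104]
```

View pics/ht20.png

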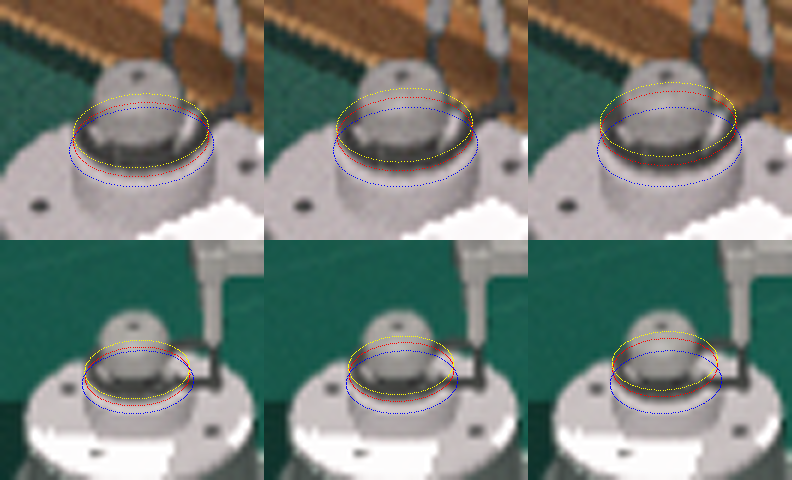

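The 72.25 mm underside fits best in both cameras. I'll make one small lateral trim and then do the final check.

>>> drive_tool(slide=[[-0.5, 0.2, -0.2], [-0.5, 0.2, -0.2], [-0.5, 0.2, -0.2], [-0.5, 0.2, -0.2], [-0.5, 0.2, -0.2]], turn=[[0, 0, 0], [0, 0, 0], [0, 0, 0], [0, 0, 0], [0, 0, 0]], gripper=[0.25, 0.25, 0.25, 0.25, 0.25])

```text
t: 18.25
eef_pos: [0.5218, -0.0992, 0.164]
tool_rot: [-0.493, 0.511, -0.489, -0.507]
contact_force: [0.5, 0.0, -2.0]
gripper_width: 0.375
```

```bash
python3 v.py 21;python3 v.py 21; python3 ht.py 21
```

```text
[ 0.52180729 -0.09917529  0.16403027] [-0.0004  0.0078 -0.0041] [ 0.49144355  0.02471604 -2.03967499] 0.3751413599115781
[ 0.52183249 -0.09916847  0.16404343] [-0.0004  0.0078 -0.0041] [ 1.1912598   0.15197334 -2.25242756] 0.3802947892029731
[ 0.52180322 -0.09916067  0.16403507] [-0.42908535  0.55074968 -1.30505183]
scene [-0.76849181 -0.11612216]
side [-0.69993666  0.28402104]
```

View pics/w21.png

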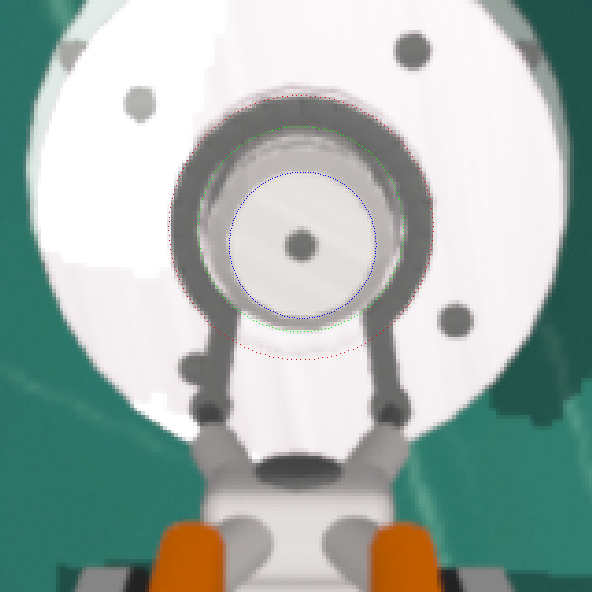

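View pics/ht21.png

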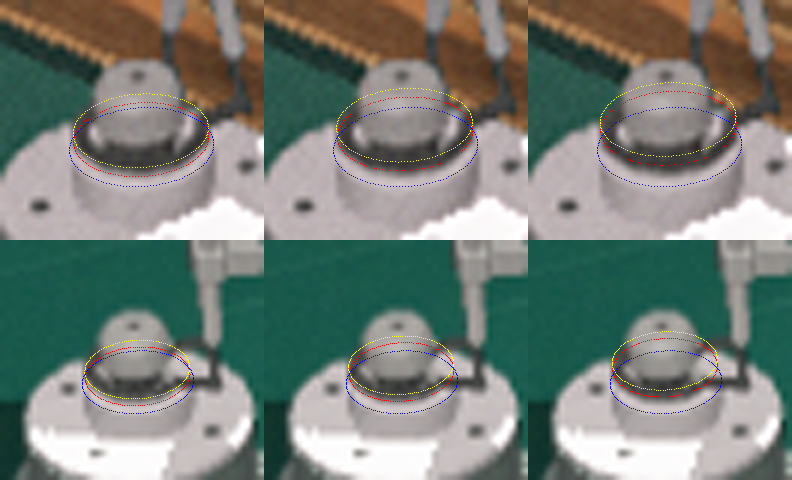

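Run:
```python
from station import bot
print(bot.hand_in()); o=bot.get_obs(); print(o["t"],o["eef_pos"],o["contact_force"],o["gripper_width"])
```

```text
the job is handed in; nothing more can be done
None
the job is handed in; nothing more can be done
```

I seated the cover on the housing, brought the spread snap ring round the groove, and handed the job in at about 18.5 s. No verdict was reported, and the state after hand-in could not be read.

- **Cover:** I gripped it by the collar, lowered it over the axle and let go. It met the rim at a TCP height of 57.2 mm, against 57 expected. After release, the projected rim, flange and collar outlines matched in the scene and wrist views.
- **Pliers:** The handles were squeezed to the stop (about 33 mm over the outside, 35 N grip). I lifted the pliers straight out of the stand, took the ring over the axle and stopped at the groove, still holding them with the ring spread.
- **Ring position:** The last estimate puts the ring centre at about (487.8, −99.0, 74.4) mm. The axle is at about (487.7, −98.8), and the middle of the groove is at 74 mm.
- **Ring clearance and level:** The ring looked level and clear of the axle and cover. No contact showed; the force was only about 2 N downward, the pliers' own weight. The gripper itself was tilted by about 0.4°, as it was when it took the pliers.
- **Checks that disagreed slightly:** The scene and side cameras were about 1 pixel off my model. I aligned them on the axle's top dot before checking the ring's height.
- **Forces and other things:** The highest force in any reading was 20 N, while squeezing the handles. I did not touch the other things on the desk.

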